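Pack the barista kit tray

ROBOT

A 6-joint arm with a two-finger parallel gripper is mounted at the origin on the work surface; the furniture and walls round the work are solid. World frame = base frame: x ahead of the robot, y to its left, z up, the work surface at z = 0. Lengths are in m, angles in degrees, forces in N, time in s.
With the tool pointing down it reaches from about 0.35 to 0.95 m from the base axis. Payload 17.4 kg.
Tool frame: the origin (TCP) lies midway between the tips of the shut fingers; the grasp point (between the pads) lies 19 mm behind it (manip.hold_point_z is the distance from the TCP to the grasp point, in m); z points along the fingers, y is the line along which they close (so a half turn about z gives the same grasp; the last joint's range is limited). The gripper opens to 93 mm and grips with 3 to 60 N. Pads are 15 mm wide; open, the fingers measure 128 mm over their backs; the gripper's body (75 mm by 188 mm) begins 65 mm behind the grasp point.
Start: joints at [-2.166, 6.646, 82.598, -0, 90.757, -2.166], TCP at [0.675, -0, 0.219] pointing down, gripper open.
Joint ranges: [-162.19, 162.19], [-47.58, 125.68], [4.15, 143.07], [-65.23, 245.23], [0.69, 171.88], [-170.13, 170.13]. Speed limits (degrees/s): [108.29, 108.29, 127.2, 180, 180, 180].

INTERFACE

Orientations are given as a 3x3 rotation matrix whose columns are the frame's x, y, z axes.
In Python, from station import manip, eyes gives the robot as it stands.
- The arm moves only by the tool play_rows, never from a script. Its argument "moves" is text: rows parted by semicolons, each of 5 numbers parted by spaces: the opening, from -1 (shut) to 1 (fully open), so that 0 is half open, then the shift along the world's x, y, z in mm, then the turn about the world's z in degrees. A call has 1 to 20 rows; each row shifts and turns the commanded pose from where the row before left it; what a row does not reach is not made up. A row lasts 1/10 s, in which the tool goes at most 50 mm and 8.59 degrees, less where a joint would pass 70% of its speed; a pose out of reach is approached as far as the arm can. A call is refused whole if a number of a shift passes 50 or a number of a turn 8.59, either way. A call with a gripper value outside its range is refused whole. The fingers move at their own pace and stop on an object; "force" is the grip in N (left out, the last holds). Time passes only in rows, so rows that do not move let the fingers close. It gives the time, the measured TCP pose, the force, the opening and the grip force at its end, in the units of the state.
- manip.read_state(): the state, without advancing time (a new reading comes with each control period).
- eyes.grab_frame(name): name is "scene" or "side" or "wrist"; returns a dict with "img" (420x560x3 uint8, red, green, blue), "K" (3x3 intrinsics, pixels), "pose" (4x4, takes a point from camera to world coordinates). Camera axes: x right, y up, looking along -z (the intrinsics and any distortion apply to the point x, -y, -z); pixel columns grow to the right and rows downward; lengths in m; the calibration is good to about 2 mm. The wrist camera is an equidistant fisheye: a pixel r from the principal point sees the ray r / f radians off the axis. A picture is of the moment at which its call begins. There is no depth.
- manip.sign_off(): hands the job in; it is judged then, once.
The state is a dict: "time": time; "joints": joint angles; "joint_velocities": joint speeds; "tau": joint torques, N m; "eef_pos": TCP position; "orientation": TCP orientation; "wrist_force": force on the tool from outside, world axes, zero at the start; "moment": the same for the moment, N m; "finger_gap": finger opening in m; "grasp_force": force on a finger pad.
Only numpy, scipy, OpenCV 4.12 (cv2) and the standard library are available. Lean on these libraries where they do the work, as an engineer would, in place of code of your own. Each camera call takes 0.05 s, during which the arm holds its last target. There are 200 camera calls.

TASK

Pack the barista kit for an outside event. The thin blue-faced stencil cannot be picked up where it lies: slide it along the counter until one end sticks well out over the left-hand edge, pinch it by that end and lay it flat on the floor of its bay in the wooden tray (the larger one beside the long row bay). Stand every barista tool that is on the counter (dosing cup, stamp, needle distributor, puck leveller, tamper: four or five of them) upright side by side on the floor of the long row bay, and leave the mug, the loose filter basket and the marker where they are.

Things in the scene. Friction and masses are not known exactly. Their poses are not given: they have to be found in the camera images.
- stencil: Flat latte stencil, 110 x 50 x 3 mm, about 0.08 kg: steel sheet with a grippy blue silicone face on top and three white flower patterns, lying flat near the counter's left edge. Origin: centre of its underside; x along the 110 mm, y along the 50 mm, z up. Too thin to grip flat on the counter; fingertips pressed on it with 4 to 12 N drag it by friction.
- counter_edge (a point): A point on the top corner of the counter's free left-hand edge (y = 0.21, z = 0). The edge is straight and runs along world x for the whole reach; the slab is 40 mm thick and beyond it (larger y) is open air down to the floor.
- tray: Fixed open wooden kit tray with brass corners, 288 (its x) x 202 (its y) x 22 mm high. Walls and dividers 6 mm thick, floor 6 mm thick; all walls and dividers rise 22 mm above the counter. Origin: centre of its underside; z up. Along its +y side: one long row bay; along its -y side: the stencil bay (+x part) and a small bay holding a fixed basket.
- row_bay (a point): Centre of the floor of the tray's long row bay; axes parallel to the tray's. The bay is 276 mm (along x) by 74 mm (along y) inside, 16 mm deep.
- stencil_bay (a point): Centre of the floor of the tray's stencil bay; axes parallel to the tray's. The bay is 168 mm (along x) by 110 mm (along y) inside, 16 mm deep.
- dosing_cup: Open steel dosing cup, 60 mm diameter, 52 mm high, 0.13 kg, upright. Origin: centre of its underside, z up. May be absent.
- stamp: Wooden loyalty stamp, 54 mm high, 0.06 kg: foot 26 (x) x 36 (y) x 16 mm, above it a round knob 24 mm across. Origin: centre of its underside, z up. May be absent.
- wdt_tool: Brown wooden needle distributor, 75 mm high, 0.06 kg: body 35 mm diameter up to 42 mm, above it a knob 29 mm across. Origin: centre of its underside, z up. May be absent.
- leveller: Black puck leveller, a low disc 64 mm diameter with a slight waist, 36 mm high, 0.3 kg. Origin: centre of its underside, z up. May be absent.
- tamper: Coffee tamper, 102 mm high, 0.38 kg: steel base 58 mm diameter up to 26 mm, above it a round black handle up to 38 mm across. Origin: centre of its underside, z up. May be absent.
- mug: Bystander: small white mug with a green band, 64 mm across, 50 mm high, nearer the robot than the work; must stay where it is. Origin near the centre of its underside.
- basket: Bystander: upturned steel filter basket, 68 mm diameter, 24 mm high, near the counter's left edge, closer to the robot than the stencil; must stay where it is. Origin: centre of its underside.
- marker: Bystander: black marker pen, 137 mm long along its x, 16 mm thick, lying along world x near the counter's left edge, beyond the stencil; must stay where it is. Origin: middle of its underside.
Mind the look-alikes: they are no part of the job. What is shaped like the dosing_cup but yellow is not meant. What is shaped like the stencil but green is not meant.

How it is judged:
By the outcome, as a careful person would: the job done as asked, in the order asked, and still so for the second after the job is handed in, with the robot touching nothing.
Of dosing_cup, stamp, wdt_tool, leveller, tamper only 4 to 5 are there at a start; the rules pass over those that are not, and their reading is None.
At some moment in a run one of dosing_cup, leveller may be knocked a few centimetres aside while the robot is not near it.
It also fails if it takes over 210 s, if anything falls off the work surface, if the arm or the gripper's body presses on something with over 40 N, if the wrist force passes 120 N, or if a joint passes its speed limit or range.

## Working session

There is one attempt and no reset: what is moved stays moved. The work goes in short steps, Python scripts to look and compute and a tool call to move; the robot and the scene stay as the last step left them, time stands still between calls to the robot, and variables do not carry over. Pictures are saved under pics/ and viewed, at most 14 in all, crops included, and the job is handed in when it is done.

Besides the shell and the picture viewer there is one more tool, called in YAML: its name, and indented under it one key for each argument. play_rows: Moves the arm, as the interface text tells. Its arguments: {"type":"object","properties":{"moves":{"type":"string"},"force":{"type":"number"}},"required":["moves"]}

```bash
ls; mkdir -p pics
python3 - <<'E'
from station import manip, eyes
import cv2, numpy as np
for n in ["scene","side","wrist"]:
    f=eyes.grab_frame(n); cv2.imwrite(f"pics/{n}0.png",f["img"][:,:,::-1]); print(n,f["K"].tolist(),np.round(f["pose"],3).tolist(), [k for k in f])
    np.savez(f"pics/{n}0.npz",**{k:f[k] for k in("img","K","pose")})
print(manip.read_state())
E
```

```text
pics
scene [[382.132039784016, 0.0, 278.3606346222102], [0.0, 382.132039784016, 199.79092579074413], [0.0, 0.0, 1.0]] [[0.595, 0.533, -0.601, -0.189], [-0.804, 0.412, -0.429, -0.492], [0.019, 0.738, 0.674, 0.687], [0.0, 0.0, 0.0, 1.0]] ['img', 'K', 'pose']
side [[477.84449270176987, 0.0, 278.5604409630291], [0.0, 477.84449270176987, 213.1087502090151], [0.0, 0.0, 1.0]] [[-0.977, 0.073, -0.202, 0.186], [-0.215, -0.381, 0.899, 0.913], [-0.012, 0.922, 0.388, 0.452], [0.0, 0.0, 0.0, 1.0]] ['img', 'K', 'pose']
wrist [[325.19226210127806, 0.0, 281.1468464903341], [0.0, 325.19226210127806, 204.21036362871672], [0.0, 0.0, 1.0]] [[1.0, 0.0, 0.002, 0.675], [-0.001, 0.966, 0.259, 0.072], [-0.002, -0.259, 0.966, 0.384], [0.0, 0.0, 0.0, 1.0]] ['img', 'K', 'pose']
{'time': 0.15, 'joints': array([-2.16488317e+00,  6.66619315e+00,  8.26270977e+01,  1.67120094e-03,
        9.07553800e+01, -2.16448611e+00]), 'joint_velocities': array([-0.02896373, -0.1584299 , -0.15164236,  0.03318386,  0.0226651 ,
       -0.00621196]), 'tau': array([ 1.36530605e-03, -7.21765566e+01, -6.22949553e+01,  7.80155347e-02,
        2.25470052e-02,  2.06686866e-05]), 'eef_pos': array([6.74846389e-01, 1.62718932e-05, 2.18092251e-01]), 'orientation': array([[ 6.58373692e-06,  9.99999641e-01, -8.47758553e-04],
       [ 9.99999998e-01, -6.53182803e-06,  6.12335046e-05],
       [ 6.12279451e-05, -8.47758954e-04, -9.99999639e-01]]), 'wrist_force': array([ 0.81363943, -0.39583499,  0.68027002]), 'moment': array([ 0.01896468, -0.02728567,  0.0306254 ]), 'grasp_force': 0.0, 'finger_gap': 0.09267096830438906}
```

Run:
```python
import cv2
for n in ["scene","side"]:
    cv2.imwrite(f"pics/{n}0b.png",cv2.resize(cv2.imread(f"pics/{n}0.png"),(800,600),interpolation=cv2.INTER_CUBIC))
```

```text
(no output)
```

View pics/scene0b.png

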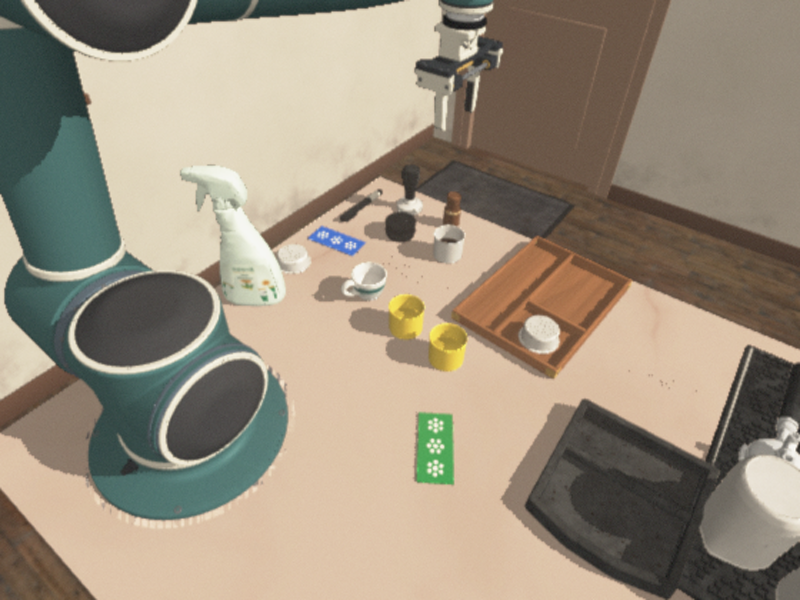

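View pics/side0b.png

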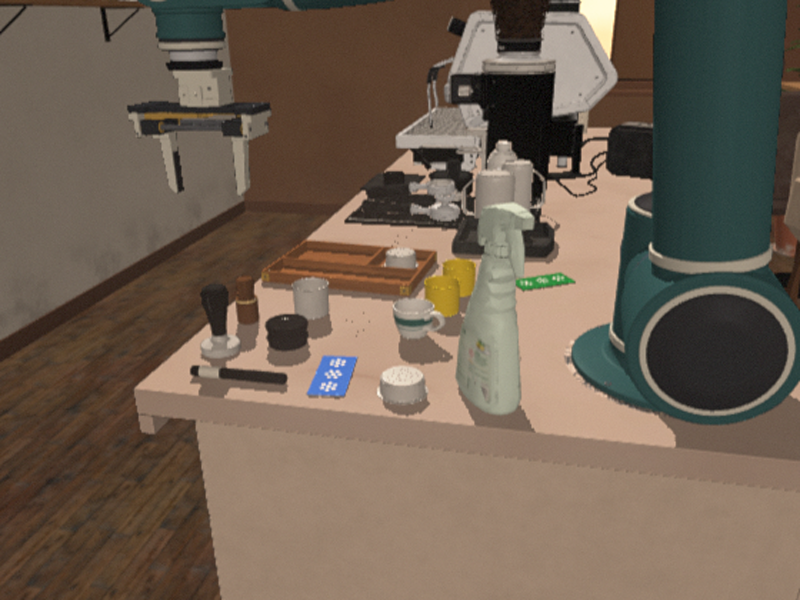

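View pics/wrist0.png

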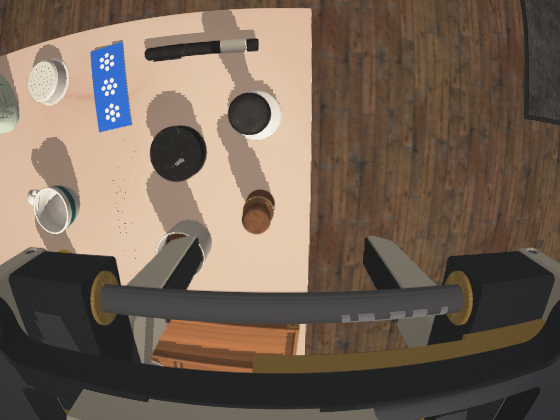

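The scene view shows the tray at (454,315)-(630,282), the blue stencil at (337,240), the tamper at (410,190), the leveller at (400,227), the wdt at (453,208) and the cup at (448,243). I see no stamp. In the wrist view the counter's far end (x) is at column 310. Next I'll turn these into positions.

```bash
cat > h.py <<'E'
import numpy as np, cv2
def load(n): return dict(np.load(f"pics/{n}.npz"))
def grab(n,tag):
    from station import eyes
    f=eyes.grab_frame(n); np.savez(f"pics/{tag}.npz",img=f["img"],K=f["K"],pose=f["pose"]); cv2.imwrite(f"pics/{tag}.png",f["img"][:,:,::-1]); return f
def ray(f,u,v,fish):
    K=f["K"]; a=(u-K[0,2])/K[0,0]; b=(v-K[1,2])/K[1,1]
    if fish:
        r=np.hypot(a,b); s=np.sin(r)/max(r,1e-9); d=np.array([a*s,b*s,np.cos(r)])
    else: d=np.array([a,b,1.])
    d=np.array([d[0],-d[1],-d[2]]); return f["pose"][:3,3], f["pose"][:3,:3]@d
def onz(f,u,v,z,fish=False):
    o,d=ray(f,u,v,fish); return o+d*(z-o[2])/d[2]
def proj(f,P,fish=False):
    P=np.atleast_2d(P); p=(P-f["pose"][:3,3])@f["pose"][:3,:3]; p=p*[1,-1,-1]; K=f["K"]
    if fish:
        h=np.hypot(p[:,0],p[:,1]); t=np.arctan2(h,p[:,2]); q=p[:,:2]/h[:,None]*t[:,None]
    else: q=p[:,:2]/p[:,2:]
    return q*K[0,0]+K[:2,2]
def blobs(f,lo,hi,minA=30):
    hsv=cv2.cvtColor(f["img"],cv2.COLOR_RGB2HSV); m=cv2.inRange(hsv,np.array(lo),np.array(hi))
    n,l,s,c=cv2.connectedComponentsWithStats(m); return m,[(s[i].tolist(),c[i].round(1).tolist()) for i in range(1,n) if s[i,4]>=minA]
E
python3 - <<'E'
from h import *
s,d,w=load("scene0"),load("side0"),load("wrist0"); q=.7
p=lambda *a:print(*[np.round(x,3) if not isinstance(x,str) else x for x in a])
for n,u,v in [("tL",454,315),("tT",537,240),("tR",630,282),("tB",555,375)]: p(n,onz(s,u*q,v*q,.022))
for n,u,v in [("tray left",262,277),("",310,242),("",437,249),("",408,290)]: p("side",onz(d,u*q,v*q,.022))
for u,v in [(91,51),(124,42),(131,122),(100,132)]: p("stencil w",onz(w,u,v,.003,True))
for u,v in [(308,242),(320,228),(365,241),(353,255)]: p("stencil s",onz(s,u*q,v*q,.003))
for u,v in [(323,356),(357,357),(346,397),(308,394)]: p("stencil d",onz(d,u*q,v*q,.003))
p("tamper top w",onz(w,249,114,.102,True)," lev",onz(w,178,153,.036,True),"wdt",onz(w,258,213,.075,True))
p("tamper s",onz(s,410*q,170*q,.102),"lev",onz(s,400*q,219*q,.036),"wdt",onz(s,454*q,195*q,.075),"cup",onz(s,448*q,233*q,.052))
p("tamper d",onz(d,214*q,290*q,.102),"lev",onz(d,287*q,322*q,.036),"wdt",onz(d,245*q,280*q,.075),"cup",onz(d,310*q,284*q,.052))
p("marker w",onz(w,146,53,.008,True),onz(w,258,45,.008,True),"basket",onz(w,50,80,.024,True),"mug",onz(w,55,210,.05,True))
p("edge w",onz(w,311,100,0,True),onz(w,290,10,0,True),"mug s",onz(s,370*q,272*q,.05),"yel",onz(s,407*q,302*q,.05),onz(s,448*q,332*q,.05))
p("bottle top",onz(s,180*q,172*q,.25),onz(s,245*q,175*q,.25), "base", onz(s,250*q,295*q,0))
E
```

```text
tL [ 0.403 -0.189  0.022]
tT [ 0.684 -0.209  0.022]
tR [ 0.674 -0.402  0.022]
tB [ 0.388 -0.382  0.022]
side [ 0.68  -0.163  0.022]
side [ 0.663 -0.378  0.022]
side [ 0.395 -0.38   0.022]
side [ 0.407 -0.15   0.022]
stencil w [0.426 0.176 0.003]
stencil w [0.477 0.18  0.003]
stencil w [0.487 0.076 0.003]
stencil w [0.44  0.066 0.003]
stencil s [0.415 0.165 0.003]
stencil s [0.465 0.178 0.003]
stencil s [0.488 0.076 0.003]
stencil s [0.439 0.067 0.003]
stencil d [0.485 0.079 0.003]
stencil d [0.436 0.073 0.003]
stencil d [0.42  0.184 0.003]
stencil d [0.471 0.186 0.003]
tamper top w [0.647 0.076 0.102]  lev [0.56  0.037 0.036] wdt [ 0.652 -0.02   0.075]
tamper s [0.634 0.071 0.102] lev [0.556 0.039 0.036] wdt [ 0.647 -0.03   0.075] cup [ 0.558 -0.075  0.052]
tamper d [0.634 0.098 0.102] lev [0.551 0.045 0.036] wdt [ 0.64  -0.013  0.075] cup [ 0.555 -0.072  0.052]
marker w [0.511 0.16  0.008] [0.648 0.159 0.008] basket [0.371 0.144 0.024] mug [ 0.384 -0.026  0.05 ]
edge w [0.709 0.094 0.   ] [0.685 0.205 0.   ] mug s [ 0.378 -0.026  0.05 ] yel [ 0.356 -0.123  0.05 ] [ 0.34  -0.215  0.05 ]
bottle top [0.204 0.199 0.25 ] [0.259 0.116 0.25 ] base [0.239 0.143 0.   ]
```

```bash
cat >> h.py <<'E'
def stencil(f,fish,z=.003):
    hsv=cv2.cvtColor(f["img"],cv2.COLOR_RGB2HSV); m=cv2.inRange(hsv,np.array([105,120,60]),np.array([125,255,255]))
    m=cv2.morphologyEx(m,cv2.MORPH_CLOSE,np.ones((5,5)))
    c=max(cv2.findContours(m,cv2.RETR_EXTERNAL,cv2.CHAIN_APPROX_NONE)[0],key=cv2.contourArea)[:,0]
    P=np.array([onz(f,u,v,z,fish)[:2] for u,v in c],np.float32)*1000
    r=cv2.minAreaRect(P); return r, cv2.boxPoints(r).round().tolist()
E
python3 - <<'E'
from h import *
for n in ["scene0","side0","wrist0"]: print(n,stencil(load(n),n[0]=="w"))
E
```

```text
scene0 (((454.9276123046875, 125.88563537597656), (45.88361740112305, 105.87370300292969), 7.226716041564941), [[426.0, 176.0], [439.0, 70.0], [484.0, 76.0], [471.0, 181.0]])
side0 (((455.4139709472656, 128.5957489013672), (47.72273254394531, 105.22637939453125), 6.903862476348877), [[425.0, 178.0], [438.0, 73.0], [485.0, 79.0], [473.0, 184.0]])
wrist0 (((455.96258544921875, 124.31199645996094), (49.874088287353516, 109.30648040771484), 6.673645496368408), [[425.0, 176.0], [438.0, 67.0], [487.0, 73.0], [474.0, 181.0]])
```

play_rows:
  moves: "-1 -22 12.5 -14 0.7; -1 -22 12.5 -14 0.7; -1 -22 12.5 -14 0.7; -1 -22 12.5 -14 0.7; -1 -22 12.5 -14 0.7; -1 -22 12.5 -14 0.7; -1 -22 12.5 -14 0.7; -1 -22 12.5 -14 0.7; -1 -22 12.5 -14 0.7; -1 -22 12.5 -14 0; -1 0 0 -15 0; -1 0 0 -15 0; -1 0 0 -15 0; -1 0 0 -15 0; -1 0 0 -5 0; -1 0 0 -3 0; -1 0 0 -3 0; -1 0 0 0 0; -1 0 0 0 0; -1 0 0 0 0"
  force: 20

```text
time: 2.15
eef_pos: [0.4552, 0.125, 0.0081]
orientation: [[-0.11, 0.994, 0.001], [0.994, 0.11, 0.0], [0.0, 0.001, -1.0]]
wrist_force: [-0.5, -0.5, -0.2]
finger_gap: 0.0001
grasp_force: 0.0
```

play_rows:
  moves: "-1 0 0 -2 0; -1 0 0 -1 0; -1 0 0 -1 0;-1 0 0 -1 0;-1 0 0 0 0;-1 0 0 0 0"

```text
time: 2.75
eef_pos: [0.455, 0.125, 0.0032]
orientation: [[-0.11, 0.994, -0.0], [0.994, 0.11, -0.0], [-0.0, -0.0, -1.0]]
wrist_force: [-4.6, -1.0, 9.1]
finger_gap: 0.0004
grasp_force: 4.9
```

play_rows:
  moves: "-1 0 0 -0.5 0;-1 0 0 0 0;-1 0 0 0 0"

```text
time: 3.05
eef_pos: [0.4551, 0.125, 0.0032]
orientation: [[-0.11, 0.994, -0.0], [0.994, 0.11, -0.0], [-0.0, -0.0, -1.0]]
wrist_force: [-8.9, -2.8, 17.6]
finger_gap: 0.0002
grasp_force: 8.5
```

play_rows:
  moves: "-1 0 0 0.5 0;-1 0 1 0 0;-1 0 3 0 0;-1 0 4 0 0;-1 0 4 0 0;-1 0 4 0 0;-1 0 4 0 0;-1 0 0 0 0;-1 0 0 0 0"

```text
time: 3.95
eef_pos: [0.4555, 0.1453, 0.0032]
orientation: [[-0.11, 0.994, 0.001], [0.994, 0.11, 0.001], [0.0, 0.001, -1.0]]
wrist_force: [0.0, 2.0, 4.8]
finger_gap: 0.0005
grasp_force: 2.7
```

Run:
```python
from h import *
for n in ["scene","side"]: print(n,stencil(grab(n,n+"1"),0))
```

```text
scene (((455.463623046875, 144.3303680419922), (45.47571563720703, 102.80474090576172), 7.630666732788086), [[426.0, 192.0], [440.0, 90.0], [485.0, 96.0], [471.0, 198.0]])
side (((455.6685791015625, 149.74705505371094), (48.04022979736328, 103.36026000976562), 6.688079833984375), [[426.0, 198.0], [438.0, 96.0], [486.0, 101.0], [474.0, 204.0]])
```

play_rows:
  moves: "-1 0 2 -0.2 0;-1 0 4 0 0;-1 0 4 0 0;-1 0 4 0 0;-1 0 4 0 0;-1 0 4 0 0;-1 0 0 0 0;-1 0 0 0 0"

```text
time: 4.85
eef_pos: [0.4557, 0.1673, 0.0033]
orientation: [[-0.11, 0.994, 0.002], [0.994, 0.11, 0.0], [0.0, 0.002, -1.0]]
wrist_force: [-0.0, -0.0, 7.5]
finger_gap: 0.0008
grasp_force: 3.5
```

play_rows:
  moves: "-1 0 3 0 0;-1 0 4 0 0;-1 0 4 0 0;-1 0 4 0 0;-1 0 4 0 0;-1 0 2 0 0;-1 0 0 0 0;-1 0 0 0 0;-1 0 0 10 0;-1 0 -30 30 0;-1 0 -30 30 0;-1 0 -30 20 0;-1 0 0 0 0;-1 0 0 0 0"

```text
time: 6.25
eef_pos: [0.4552, 0.0978, 0.093]
orientation: [[-0.108, 0.994, 0.001], [0.994, 0.108, 0.0], [0.0, 0.001, -1.0]]
wrist_force: [0.4, 0.3, -0.4]
finger_gap: 0.0003
grasp_force: 0.0
```

Run:
```python
from h import *
for n in ["scene","side","wrist"]: print(n,stencil(grab(n,n+"2"),n[0]=="w"))
```

```text
scene (((456.282470703125, 189.47879028320312), (47.8306884765625, 106.33284759521484), 7.15876579284668), [[426.0, 239.0], [439.0, 134.0], [487.0, 140.0], [473.0, 245.0]])
side (((456.0993957519531, 190.87286376953125), (48.567848205566406, 106.39730072021484), 6.4790802001953125), [[426.0, 241.0], [438.0, 135.0], [486.0, 141.0], [474.0, 246.0]])
wrist (((456.2469787597656, 187.6365203857422), (49.71002960205078, 109.25910949707031), 6.438172817230225), [[425.0, 239.0], [438.0, 131.0], [487.0, 136.0], [475.0, 245.0]])
```

View pics/wrist2.png

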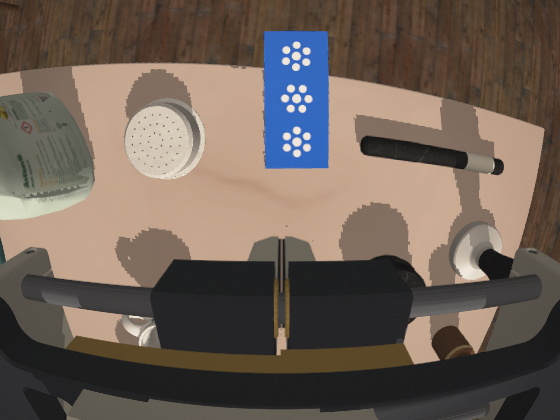

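The wrist view shows the stencil flat with about a quarter of it past the edge (rows 30–80), clear of the basket and marker. Now I'll open and pinch.

play_rows:
  moves: "1 0 33 0 0;1 0 33 0 0;1 -2 33 0 0;1 -2 33 0 0;1 0 0 -20 0;1 0 0 -20 0;1 0 0 0 0;1 0 0 0 0"

```text
time: 7.2
eef_pos: [0.4505, 0.2303, 0.0522]
orientation: [[-0.11, 0.994, -0.001], [0.994, 0.11, -0.001], [-0.0, -0.001, -1.0]]
wrist_force: [0.4, -0.4, -0.6]
finger_gap: 0.06
grasp_force: 0.0
```

play_rows:
  moves: "1 0 0 -15 0;1 0 0 -15 0;1 0 0 -10 0;1 0 0 -10 0;1 0 0 -7 0;1 0 0 0 0;0.4 0 0 0 0;0.25 0 0 0 0;0.1 0 0 0 0;-0.1 0 0 0 0;-0.1 0 0 0 0;-0.1 0 0 0 0;-0.1 0 0 0 0"
  force: 30

```text
time: 8.5
eef_pos: [0.4511, 0.23, -0.0045]
orientation: [[-0.11, 0.994, 0.0], [0.994, 0.11, 0.0], [0.0, 0.0, -1.0]]
wrist_force: [-0.3, -0.3, 0.6]
finger_gap: 0.0492
grasp_force: 30.0
```

play_rows:
  moves: "-0.1 0 0 0 0;-0.1 0 0 3 0;-0.1 0 0 5 0;-0.1 0 0 10 0;-0.1 0 0 20 0;-0.1 0 0 30 0;-0.1 0 0 30 0;-0.1 0 0 0 0;-0.1 0 0 0 0"
  force: 40

```text
time: 9.4
eef_pos: [0.4513, 0.2301, 0.0943]
orientation: [[-0.11, 0.994, 0.001], [0.994, 0.11, 0.001], [0.0, 0.002, -1.0]]
wrist_force: [0.3, -0.2, -1.5]
finger_gap: 0.0488
grasp_force: 40.0
```

Run:
```python
from h import *
a=grab("scene","scene3")["img"][100:320,150:500]; b=grab("side","side3")["img"][120:340,40:390]
cv2.imwrite("pics/c3.png",np.hstack([a,b])[:,:,::-1])
```

```text
(no output)
```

View pics/c3.png

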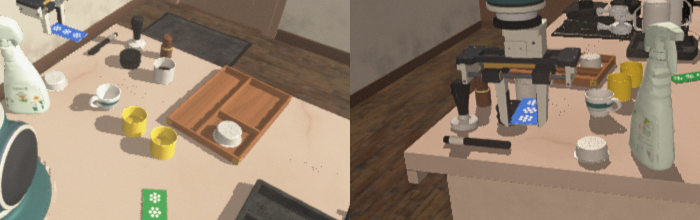

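The two halves show the stencil held level between the fingers. The tray pose comes next.

Run:
```python
from h import *
from scipy.optimize import minimize
B=np.array([[sx*.144,sy*.101,z] for sx in(-1,1) for sy in(-1,1) for z in(0,.022)])
def W(p):
    c,s=np.cos(p[2]),np.sin(p[2]); return np.c_[B[:,0]*c-B[:,1]*s+p[0],B[:,0]*s+B[:,1]*c+p[1],B[:,2]]
S=4; data=[]
for n in ["scene0","side0"]:
    f=load(n); hsv=cv2.cvtColor(f["img"],cv2.COLOR_RGB2HSV); 
    roi=np.zeros(hsv.shape[:2],np.uint8); h=cv2.convexHull(proj(f,W([.537,-.29,-.05])).astype(np.float32)).astype(int); cv2.fillPoly(roi,[h],255); roi=cv2.dilate(roi,np.ones((17,17)))
    m=cv2.inRange(hsv,np.array([3,95,30]),np.array([18,255,255]))&roi
    c=np.vstack([k for k in cv2.findContours(m,0,1)[0] if cv2.contourArea(k)>30]); hm=np.zeros_like(m); 
    mm=np.zeros((420*S,560*S),np.uint8); cv2.fillPoly(mm,[(cv2.convexHull(c)*S+S//2)],1); data.append((f,mm)); print(n,cv2.convexHull(c)[:,0].tolist())
def cost(p,D=data):
    t=0
    for f,mm in D:
        h=cv2.convexHull(((proj(f,W(p))+.5)*S).astype(np.float32)).astype(int); a=np.zeros_like(mm); cv2.fillPoly(a,[h],1); t+=(a^mm).sum()/mm.sum()
    return t
for D in ([data[0]],[data[1]],data):
    r=minimize(cost,[.537,-.29,-.05],args=(D,),method="Nelder-Mead",options=dict(initial_simplex=[[.537,-.29,-.05],[.547,-.29,-.05],[.537,-.28,-.05],[.537,-.29,-.0]]))
    p=r.x; print(p[:2]*1000,np.degrees(p[2]),r.fun)
```

```text
scene0 [[389, 161], [422, 176], [439, 184], [447, 188], [447, 195], [389, 263], [388, 264], [386, 264], [382, 262], [320, 225], [317, 223], [316, 222], [316, 218], [317, 216], [319, 214], [373, 166], [375, 165], [388, 161]]
side0 [[221, 159], [304, 175], [305, 176], [305, 182], [299, 190], [289, 203], [285, 207], [281, 207], [178, 197], [178, 181], [180, 179], [204, 161], [207, 159]]
[ 550.02545312 -291.43831684] -4.718628199923245 0.0882614292239339
[ 549.21237159 -284.3679215 ] -4.346201079700577 0.1935686095715731
[ 550.78604692 -291.4613451 ] -4.947297114265414 0.29251401095548596
```

play_rows:
  moves: "-0.1 0 0 50 0;-0.1 0 0 50 0;-0.1 6 -35 0 5;-0.1 6 -35 0 5;-0.1 6 -35 0 5;-0.1 6 -35 0 5;-0.1 6 -35 0 5;-0.1 6 -35 0 5;-0.1 6 -35 0 5;-0.1 6 -35 0 5;-0.1 6 -35 0 5;-0.1 6 -35 0 5;-0.1 6 -35 0 5;-0.1 6 -35 0 5;-0.1 6 -35 0 5;-0.1 6 -35 0 5;-0.1 6 -35 0 5;-0.1 6 -35 0 5;-0.1 0 0 0 0;-0.1 0 0 0 0"

```text
time: 11.5
eef_pos: [0.5466, -0.3302, 0.1918]
orientation: [[-0.998, 0.067, -0.002], [0.067, 0.998, 0.002], [0.002, 0.001, -1.0]]
wrist_force: [0.6, 0.7, -0.8]
finger_gap: 0.0488
grasp_force: 40.0
```

Run:
```python
from h import *
a=grab("wrist","wrist4")["img"]
cv2.imwrite("pics/w4.png",cv2.resize(a,(800,600),interpolation=cv2.INTER_CUBIC)[:,:,::-1])
```

```text
(no output)
```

View pics/w4.png

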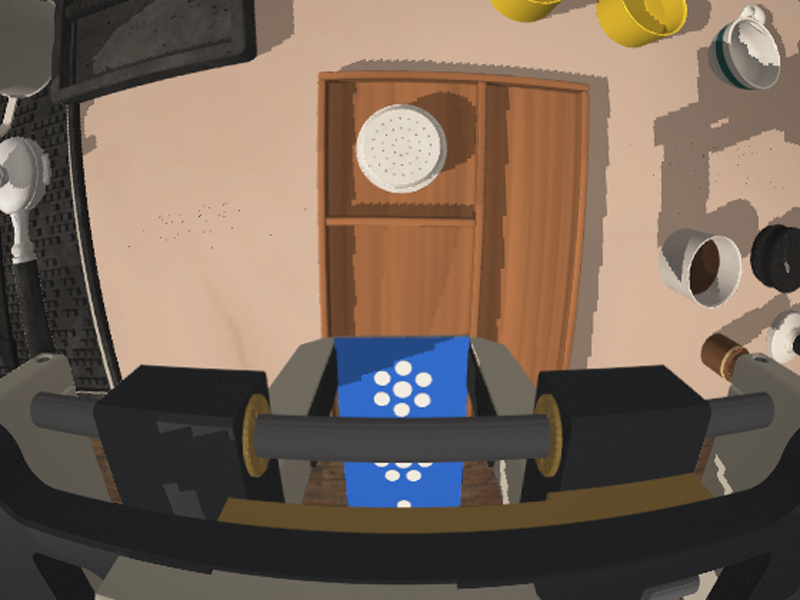

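The view shows the tray's -x corners at (318,73) and (589,86), the long divider near column 480 and the cross divider at row 221.

Run:
```python
from h import *
f=load("wrist4")
for n,u,v in [("c--",318,73),("c-+",589,86),("left330",320,330),("right330",577,330),("div90",481,90),("div330",475,330),("cross L",327,219),("cross R",475,219),("cup rim",705,260),("wdttop",720,350)]:
    z=.022
    if 'cup' in n: z=.052
    if 'wdt' in n: z=.075
    print(n,(onz(f,u*.7,v*.7,z,True)*1000).round(1))
print("stencil px z:",stencil(f,True,.1963)[1])
# predicted
for p in [(540,-292,-3.5),(538,-292,-3.5)]:
    c,s=np.cos(np.radians(p[2])),np.sin(np.radians(p[2]))
    T=lambda x,y:(p[0]+c*x-s*y,p[1]+s*x+c*y)
    print(p,[np.round(T(*q)).tolist() for q in [(-144,-101),(-144,101),(-33,-50),(0,18),(-144,18)]])
```

```text
c-- [ 397.7 -380.5   22. ]
c-+ [ 414.1 -179.9   22. ]
left330 [ 590.7 -396.4   22. ]
right330 [ 605.7 -192.3   22. ]
div90 [ 418.6 -264.3   22. ]
div330 [ 598.7 -276.7   22. ]
cross L [ 505.9 -382.    22. ]
cross R [ 513.2 -274.2   22. ]
cup rim [546.7 -91.9  52. ]
wdttop [614.6 -83.1  75. ]
stencil px z: [[534.0, -355.0], [569.0, -357.0], [572.0, -306.0], [537.0, -304.0]]
(540, -292, -3.5) [[390.0, -384.0], [402.0, -182.0], [504.0, -340.0], [541.0, -274.0], [397.0, -265.0]]
(538, -292, -3.5) [[388.0, -384.0], [400.0, -182.0], [502.0, -340.0], [539.0, -274.0], [395.0, -265.0]]
```

play_rows:
  moves: "-0.1 6 -1 -30 -0.6;-0.1 5.6 -0.8 -30 0;-0.1 0 0 -30 0;-0.1 0 0 -30 0;-0.1 0 0 -20 0;-0.1 0 0 -15 0;-0.1 0 0 -10 0;-0.1 0 0 -6 0;-0.1 0 0 -4 0;-0.1 0 0 -4 0;-0.1 0 0 -3 0;-0.1 0 0 0 0;-0.1 0 0 0 0"

```text
time: 12.85
eef_pos: [0.5587, -0.3319, 0.0117]
orientation: [[-0.997, 0.075, 0.0], [0.075, 0.997, -0.0], [-0.0, -0.0, -1.0]]
wrist_force: [-0.4, -0.1, -0.2]
finger_gap: 0.0492
grasp_force: 40.0
```

play_rows:
  moves: "-0.1 0 0 -2 0;-0.1 0 0 -1 0;-0.1 0 0 -1 0;-0.1 0 0 0 0;0.1 0 0 0 0;0.18 0 0 0 0;0.24 0 0 0 0;0.24 0 0 0 0;0.24 0 0 0 0;0.24 0 0 0 0"

```text
time: 13.85
eef_pos: [0.5586, -0.3318, 0.0075]
orientation: [[-0.997, 0.075, -0.0], [0.075, 0.997, 0.0], [0.0, 0.0, -1.0]]
wrist_force: [-0.3, 0.4, 0.2]
finger_gap: 0.0578
grasp_force: 0.0
```

play_rows:
  moves: "0.24 0 0 5 0;0.24 0 0 10 0;0.24 0 0 15 0;0.24 0 0 30 0;0.24 0 0 40 0;0.24 0 0 40 0;0.5 0 20 40 0;1 0 40 0 0;1 0 40 0 0;1 0 40 0 0;1 0 40 0 0;1 0 40 0 0;1 0 20 0 0;1 0 0 0 0;1 0 0 0 0"

```text
time: 15.35
eef_pos: [0.5587, -0.0919, 0.1886]
orientation: [[-0.997, 0.074, 0.001], [0.074, 0.997, -0.001], [-0.001, -0.0, -1.0]]
wrist_force: [0.8, -0.7, 0.5]
finger_gap: 0.0932
grasp_force: 0.0
```

Run:
```python
from h import *
for n in ["scene","side"]: print(n,stencil(grab(n,n+"5"),0,.009))
a=load("scene5")["img"][120:330,230:530]; b=load("side5")["img"][150:360,80:380]
cv2.imwrite("pics/c5.png",cv2.resize(np.vstack([np.hstack([a,b])]),None,fx=1.33,fy=1.33,interpolation=cv2.INTER_CUBIC)[:,:,::-1])
grab("wrist","wrist5")
```

```text
scene (((600.8951416015625, -333.00201416015625), (48.0322151184082, 106.51657104492188), 86.4810791015625), [[546.0, -354.0], [653.0, -360.0], [656.0, -312.0], [549.0, -306.0]])
side (((598.187744140625, -331.5267639160156), (35.15985870361328, 106.61399841308594), 85.52960968017578), [[544.0, -345.0], [650.0, -353.0], [653.0, -318.0], [546.0, -310.0]])
```

View pics/c5.png

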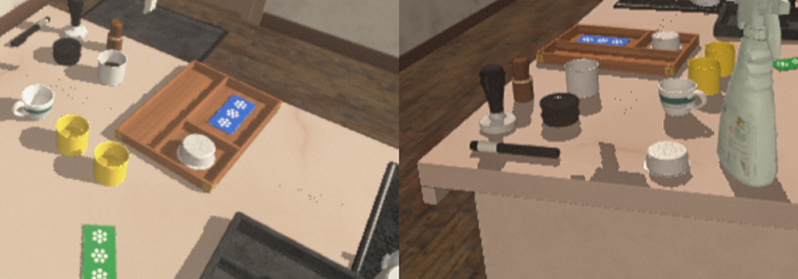

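View pics/wrist5.png

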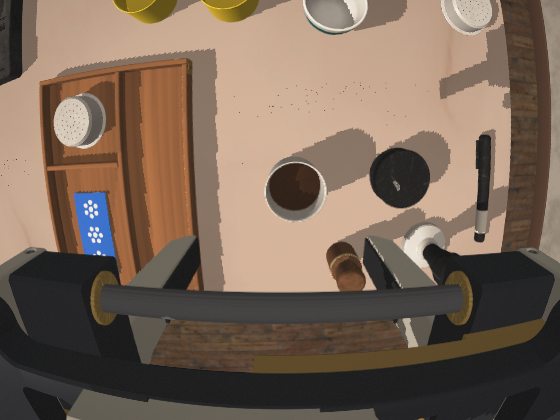

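The stencil lies flat in its bay. The wrist view has the cup rim centred at (295,190), the leveller top at (399,178), the wdt at (346,265) and the tamper base at (427,245).

Run:
```python
from h import *
f=load("wrist5"); g=lambda u,v,z:(onz(f,u,v,z,True)*1000).round(1)[:2]
print("cup",[g(u,v,.052) for u,v in [(265,190),(326,190),(295,158),(295,222)]])
print("lev",[g(u,v,.036) for u,v in [(370,178),(430,178),(400,149),(400,208)]])
print("wdt top",g(351,281,.075),"base left",g(328,250,.02))
print("tamper base",g(404,243,.013),g(427,223,.02))
s,d=load("scene5"),load("side5")
k=1/1.33
for n,a,b,z in [("lev",(66,45),(560-400,101),.036),("cup",(113,57),(582-400,67),.052),("wdt",(116,26),(521-400,60),.075),("wdtbase",(115,48),(523-400,99),0),("tamp",(76,2),(491-400,69),.102),("tambase",(76,33),(497-400,125),.013)]:
    print(n,(onz(s,a[0]*k+230,a[1]*k+120,z)*1000).round(0)[:2],(onz(d,b[0]*k+80,b[1]*k+150,z)*1000).round(0)[:2])
```

```text
cup [array([ 552.7, -107.8]), array([557.1, -49.7]), array([524.3, -77.2]), array([586.8, -81.4])]
lev [array([551.4,  -1.6]), array([555.3,  66.7]), array([523.1,  31.6]), array([585.9,  31.8])]
wdt top [644.9 -30.5] base left [633.3 -45.9]
tamper base [636.8  47.2] [611.7  72.9]
lev [554.  38.] [551.  48.]
cup [561. -77.] [552. -62.]
wdt [633. -37.] [643. -18.]
wdtbase [655. -29.] [650. -23.]
tamp [622.  63.] [640.  93.]
tambase [633.  67.] [635. 104.]
```

play_rows:
  moves: "1 -2 32 0 0;1 -2 32 0 0;1 0 32 0 0;1 0 31 -20 0;1 0 0 -40 0;1 0 0 -40 0;1 0 0 -30 0;1 0 0 -20 0;1 0 0 -10 0;1 0 0 -8.6 0;1 0 0 0 0;1 0 0 0 0;-0.2 0 0 0 0;-0.2 0 0 0 0;-0.2 0 0 0 0;-0.2 0 0 0 0;-0.2 0 0 0 0;-0.2 0 0 0 0"
  force: 25

```text
time: 17.3
eef_pos: [0.5547, 0.0353, 0.019]
orientation: [[-0.997, 0.075, 0.0], [0.075, 0.997, 0.0], [-0.0, 0.0, -1.0]]
wrist_force: [-0.4, 1.6, 3.0]
finger_gap: 0.0616
grasp_force: 25.0
```

play_rows:
  moves: "-0.2 0 0 5 0;-0.2 0 0 15 0;-0.2 0 0 30 0;-0.2 0 0 40 0;-0.2 -12 -32 0 0;-0.2 -12 -32 0 0;-0.2 -12 -33 0 0;-0.2 -12 -33 0 0;-0.2 -12 -33 0 0;-0.2 -12 -33 0 0;-0.2 -12 -33 0 0;-0.2 -11.6 -32 0 0;-0.2 0 0 -20 0;-0.2 0 0 -20 0;-0.2 0 0 0 0;-0.2 0 0 0 0"

```text
time: 18.9
eef_pos: [0.4591, -0.2258, 0.0699]
orientation: [[-0.997, 0.075, 0.0], [0.075, 0.997, -0.0], [-0.0, -0.0, -1.0]]
wrist_force: [1.0, 0.4, -3.1]
finger_gap: 0.0612
grasp_force: 25.0
```

Run:
```python
from h import *
a=grab("scene","scene6")["img"][130:310,250:490]; b=grab("side","side6")["img"][120:300,100:340]
cv2.imwrite("pics/c6.png",cv2.resize(np.hstack([a,b]),None,fx=1.66,fy=1.66,interpolation=cv2.INTER_CUBIC)[:,:,::-1])
```

```text
(no output)
```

View pics/c6.png

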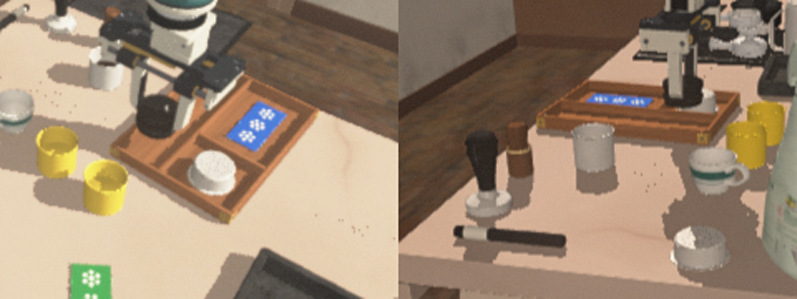

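The leveller is held level over the row bay's -x end.

play_rows:
  moves: "-0.2 0 0 -15 0;-0.2 0 0 -10 0;-0.2 0 0 -7 0;-0.2 0 0 -5 0;-0.2 0 0 -3 0;-0.2 0 0 -2 0;-0.2 0 0 -1 0;-0.2 0 0 0 0;-0.2 0 0 0 0"

```text
time: 19.9
eef_pos: [0.4591, -0.2259, 0.0261]
orientation: [[-0.997, 0.075, 0.0], [0.075, 0.997, -0.0], [-0.0, -0.0, -1.0]]
wrist_force: [-0.0, -0.3, -3.1]
finger_gap: 0.0613
grasp_force: 25.0
```

play_rows:
  moves: "-0.2 0 0 -0.8 0;-0.2 0 0 0 0;0.4 0 0 0 0;0.5 0 0 0 0;0.6 0 0 0 0;0.6 0 0 0 0;0.8 0 0 20 0;1 0 0 40 0;1 0 0 40 0;1 12 18 40 0;1 12 18 40 0;1 12 18 0 0;1 12 18 0 0;1 12 18 0 0;1 12 18 0 0;1 12 18 0 0;1 12 18 0 0;1 0 0 0 0;1 0 0 0 0"

```text
time: 21.8
eef_pos: [0.5549, -0.0818, 0.2049]
orientation: [[-0.997, 0.074, -0.0], [0.074, 0.997, -0.0], [0.0, -0.0, -1.0]]
wrist_force: [-0.0, -0.6, 0.0]
finger_gap: 0.0929
grasp_force: 0.0
```

Run:
```python
from h import *
a=grab("wrist","wrist7")["img"]; b=grab("scene","scene7")["img"][130:310,210:450]
cv2.imwrite("pics/c7.png",np.hstack([a,np.vstack([b,b*0,b[:60]*0])])[:,:,::-1])
```

View pics/c7.png

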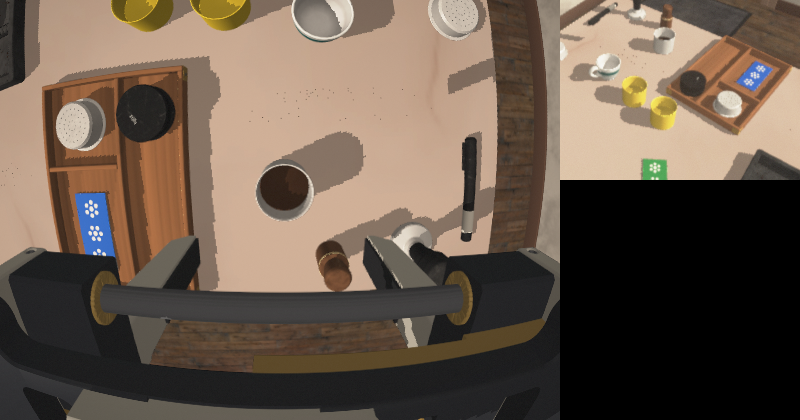

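The leveller stands in the bay. The cup rim is centred at (285,190) and the wdt knob top is at (337,277).

Run:
```python
from h import *
f=load("wrist7"); g=lambda u,v,z:(onz(f,u,v,z,True)*1000).round(1)[:2]
print("cup",[g(u,v,.052) for u,v in [(256,190),(314,190),(285,160),(285,220)]])
print("lev in bay",[g(u,v,.042) for u,v in [(116,113),(175,113),(146,84),(146,141)]])
print("wdt",g(337,278,.075)); print("wdt collar",g(331,254,.042),"tam base L,T",g(389,240,.026),g(412,223,.026))
print("walls", g(180,67,.022),g(189,240,.022), g(118,73,.022))
```

```text
cup [array([ 551.8, -107.1]), array([556.2, -48.8]), array([523.8, -75.8]), array([585.5, -80.2])]
lev in bay [array([ 455. , -255.1]), array([ 465.6, -185.4]), array([ 429.7, -215.5]), array([ 490.7, -221.9])]
wdt [645.3 -30.9]
wdt collar [632.3 -32.3] tam base L,T [628.5  40.2] [609.8  68.9]
walls [ 413.9 -181.9] [ 612.  -195.5] [ 406.6 -259.1]
```

play_rows:
  moves: "1 0 3.8 -40 0;1 0 0 -40 0;1 0 0 -40 0;1 0 0 -30 0;1 0 0 -20 0;1 0 0 -13 0;1 0 0 0 0;0 0 0 0 0;-0.2 0 0 0 0;-0.2 0 0 0 0;-0.2 0 0 0 0;-0.2 0 0 0 0;-0.2 0 0 0 0;-0.2 0 0 5 0;-0.2 0 0 15 0;-0.2 0 0 30 0;-0.2 0 0 20 0;-0.2 0 0 0 0"
  force: 15

```text
time: 23.7
eef_pos: [0.5564, -0.0782, 0.096]
orientation: [[-0.997, 0.075, 0.005], [0.075, 0.997, -0.001], [-0.005, -0.001, -1.0]]
wrist_force: [0.3, 0.8, -1.7]
finger_gap: 0.059
grasp_force: 15.0
```

play_rows:
  moves: "-0.2 -4.3 -31 0 0;-0.2 -4.5 -31 0 0;-0.2 -4.5 -31 0 0;-0.2 -4.5 -30 0 0;-0.2 -4.5 -30.3 0 0;-0.2 0 0 0 0;-0.2 0 0 -20 0;-0.2 0 0 -15 0;-0.2 0 0 -10 0;-0.2 0 0 -8 0;-0.2 0 0 -5 0;-0.2 0 0 -3 0;-0.2 0 0 -1.5 0;-0.2 0 0 0 0;-0.2 0 0 0 0"

```text
time: 25.2
eef_pos: [0.5329, -0.2314, 0.0299]
orientation: [[-0.997, 0.075, 0.001], [0.075, 0.997, -0.0], [-0.001, -0.0, -1.0]]
wrist_force: [0.7, 0.4, 0.3]
finger_gap: 0.0586
grasp_force: 15.0
```

play_rows:
  moves: "-0.2 0 0 -1.5 0;-0.2 0 0 0 0;0.4 0 0 0 0;0.5 0 0 0 0;0.6 0 0 0 0;0.6 0 0 0 0;0.4 0 0 30 0;0.3 0 0 45 0;0.3 0 0 45 0;0.3 14 25 0 0;0.3 14 25 0 0;0.3 14 25 0 0;0.3 14 25 0 0;0.3 14 25 0 0;0.3 14 25 0 0;0.3 14 25 0 0;0.3 16 27.3 0 0;0.3 0 0 0 0;0.3 0 0 0 0"

```text
time: 27.1
eef_pos: [0.6467, -0.0286, 0.1477]
orientation: [[-0.997, 0.074, -0.001], [0.074, 0.997, -0.0], [0.001, -0.0, -1.0]]
wrist_force: [0.1, 0.2, 0.2]
finger_gap: 0.0608
grasp_force: 0.0
```

play_rows:
  moves: "0.3 0 0 -40 0;0.3 0 0 -30 0;0.3 0 0 -20 0;0.3 0 0 -10 0;0.3 0 0 0 0;0.3 0 0 0 0"

```text
time: 27.7
eef_pos: [0.6471, -0.0295, 0.0493]
orientation: [[-0.997, 0.075, 0.001], [0.075, 0.997, -0.0], [-0.001, -0.0, -1.0]]
wrist_force: [0.5, 0.2, 0.5]
finger_gap: 0.0602
grasp_force: 0.0
```

Run:
```python
from h import *
a=grab("wrist","wrist8")["img"]; b=grab("scene","scene8")["img"][110:290,210:450]; c=grab("side","side8")["img"][90:330,100:340]
cv2.imwrite("pics/c8.png",np.hstack([a,np.vstack([b,c])])[:,:,::-1])
```

```text
(no output)
```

View pics/c8.png

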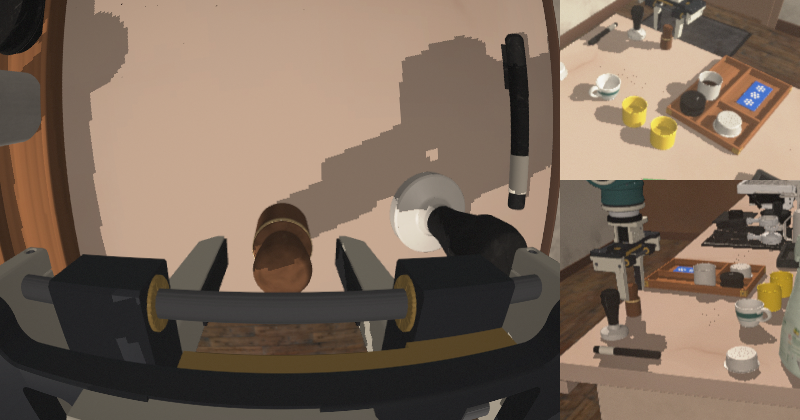

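The wdt sits midway between the fingers, with its knob top at (283,268). The tamper base is at (428,213), and the cup and leveller stand in the bay.

Run:
```python
from h import *
f=load("wrist8"); g=lambda u,v,z:(onz(f,u,v,z,True)*1000).round(1)[:2]
print("wdt",g(283,270,.075),"sides",g(253,268,.075),g(312,268,.075),"body bottom far",g(282,206,.04))
print("tam base",[g(u,v,.022) for u,v in [(390,213),(467,213),(430,172),(430,252)]])
print("handle top R",g(527,245,.09),g(505,225,.09), "neck",g(437,220,.03))
```

```text
wdt [645.7 -28.4] sides [643.6 -42.7] [645.8 -14.5] body bottom far [623.6 -27.2]
tam base [array([638.5,  41.5]), array([643.5, 100.8]), array([613.1,  69.5]), array([669.5,  72.8])]
handle top R [640.8  99.8] [627.8  81.3] neck [643.4  72.2]
```

play_rows:
  moves: "0.3 -2 0 0 0;0 0 0 0 0;-0.3 0 0 0 0;-0.6 0 0 0 0;-0.6 0 0 0 0;-0.6 0 0 0 0;-0.6 0 0 0 0;-0.6 0 0 0 0;-0.6 0 0 10 0;-0.6 0 0 30 0;-0.6 0 0 30 0;-0.6 0 0 0 0;-0.6 0 0 0 0"
  force: 15

```text
time: 29.15
eef_pos: [0.645, -0.029, 0.1191]
orientation: [[-0.997, 0.075, 0.002], [0.075, 0.997, -0.0], [-0.002, -0.0, -1.0]]
wrist_force: [0.5, -0.4, -1.0]
finger_gap: 0.0281
grasp_force: 15.0
```

play_rows:
  moves: "-0.6 -7.6 -29.6 0 0;-0.6 -7.6 -29.6 0 0;-0.6 -7.6 -29.6 0 0;-0.6 -7.6 -29.6 0 0;-0.6 -7.6 -29.6 0 0;-0.6 -7.6 -29.6 0 0;-0.6 -7.6 -29.6 0 0;-0.6 0 0 0 0;-0.6 0 0 -20 0;-0.6 0 0 -20 0;-0.6 0 0 -10 0;-0.6 0 0 -7 0;-0.6 0 0 -4 0;-0.6 0 0 -2 0;-0.6 0 0 0 0;-0.6 0 0 0 0"

```text
time: 30.75
eef_pos: [0.5918, -0.2363, 0.0557]
orientation: [[-0.997, 0.075, 0.001], [0.075, 0.997, -0.0], [-0.001, -0.0, -1.0]]
wrist_force: [0.1, -0.1, -0.9]
finger_gap: 0.0283
grasp_force: 15.0
```

play_rows:
  moves: "-0.6 0 0 -0.5 0;-0.6 0 0 0 0;-0.3 0 0 0 0;0 0 0 0 0;0.2 0 0 0 0;0.2 0 0 0 0;0.2 0 0 40 0;0.3 0 0 50 0;0.3 0 0 30 0;0.3 5 31 0 0;0.3 5 31 0 0;0.3 5 31 0 0;0.3 5 31 0 0;0.3 5 31 0 0;0.3 5 31 0 0;0.3 5 31 0 0;0.3 5 31 0 0;0.3 5 31 0 0;0.3 4 28 0 0;0.3 0 0 0 0"

```text
time: 32.75
eef_pos: [0.6406, 0.0736, 0.1744]
orientation: [[-0.997, 0.072, -0.0], [0.072, 0.997, 0.001], [0.0, 0.001, -1.0]]
wrist_force: [-0.3, -0.6, 0.2]
finger_gap: 0.0603
grasp_force: 0.0
```

play_rows:
  moves: "0.3 0 0 -30 0;0.3 0 0 -30 0;0.3 0 0 -30 0;0.3 0 0 -20 0;0.3 0 0 -4 0;0.3 0 0 0 0;0 0 0 0 0;-0.2 0 0 0 0;-0.4 0 0 0 0;-0.4 0 0 0 0;-0.4 0 0 0 0;-0.4 0 0 0 0;-0.4 0 0 0 0"
  force: 30

```text
time: 34.05
eef_pos: [0.641, 0.0711, 0.0615]
orientation: [[-0.997, 0.075, 0.002], [0.075, 0.997, 0.0], [-0.002, 0.0, -1.0]]
wrist_force: [1.1, 2.9, 7.1]
finger_gap: 0.0376
grasp_force: 30.0
```

play_rows:
  moves: "-0.4 0 0 0 0;-0.4 0 0 5 0;-0.4 0 0 15 0;-0.4 0 0 30 0;-0.4 0 0 30 0;-0.4 0.9 -31 0 0;-0.4 0.9 -31 0 0;-0.4 0.9 -31 0 0;-0.4 0.9 -31 0 0;-0.4 0.9 -31 0 0;-0.4 0.9 -31 0 0;-0.4 0.9 -31 0 0;-0.4 0.9 -31 0 0;-0.4 0.9 -31 0 0;-0.4 0.7 -32.5 0 0;-0.4 0 0 -30 0;-0.4 0 0 0 0;-0.4 0 0 0 0"
  force: 40

```text
time: 35.85
eef_pos: [0.649, -0.2403, 0.1109]
orientation: [[-0.997, 0.075, -0.001], [0.075, 0.997, 0.001], [0.001, 0.0, -1.0]]
wrist_force: [0.5, 0.4, -4.6]
finger_gap: 0.0377
grasp_force: 40.0
```

Run:
```python
from h import *
a=grab("scene","scene9")["img"][100:300,250:490]; b=grab("side","side9")["img"][100:300,100:340]
cv2.imwrite("pics/c9.png",cv2.resize(np.hstack([a,b]),None,fx=1.66,fy=1.66,interpolation=cv2.INTER_CUBIC)[:,:,::-1])
```

```text
(no output)
```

View pics/c9.png

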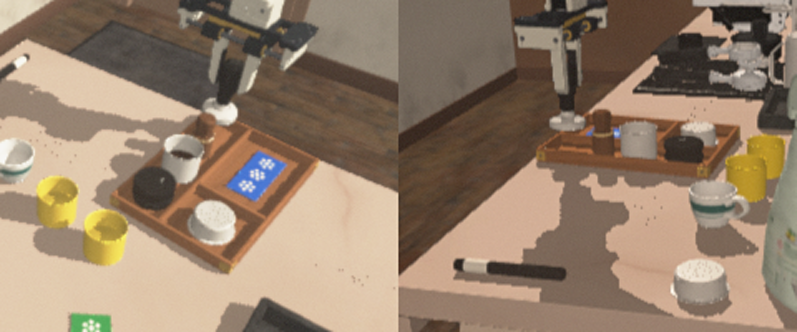

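The tamper hangs upright over the free +x end, with the other tools in place.

play_rows:
  moves: "-0.4 0 0 -15 0;-0.4 0 0 -12 0;-0.4 0 0 -7 0;-0.4 0 0 -4 0;-0.4 0 0 -3 0;-0.4 0 0 -1 0;-0.4 0 0 0 0;-0.4 0 0 0 0"

```text
time: 36.75
eef_pos: [0.6495, -0.2408, 0.0689]
orientation: [[-0.997, 0.075, 0.0], [0.075, 0.997, -0.0], [-0.001, -0.0, -1.0]]
wrist_force: [0.3, -0.1, -4.9]
finger_gap: 0.0378
grasp_force: 40.0
```

play_rows:
  moves: "-0.4 0 0 -1.2 0;-0.4 0 0 0 0;-0.1 0 0 0 0;0.1 0 0 0 0;0.3 0 0 0 0;0.3 0 0 0 0;0.3 0 0 40 0;0.3 0 0 50 0;0.3 0 0 50 0;0.3 0 40 0 0;0.3 0 40 0 0;0.3 0 40 0 0;0.3 0 40 0 0;0.3 0 40 0 0;0.3 0 0 0 0;0.3 0 0 0 0;0.3 0 0 0 0"

```text
time: 38.45
eef_pos: [0.6493, -0.0414, 0.2074]
orientation: [[-0.997, 0.075, 0.0], [0.075, 0.997, -0.0], [-0.0, -0.0, -1.0]]
wrist_force: [0.3, 0.6, 0.2]
finger_gap: 0.0606
grasp_force: 0.0
```

Run:
```python
from h import *
a=grab("scene","scene10")["img"][100:300,210:490]; b=grab("side","side10")["img"][120:320,100:380]
cv2.imwrite("pics/c10.png",cv2.resize(np.hstack([a,b]),None,fx=1.42,fy=1.42,interpolation=cv2.INTER_CUBIC)[:,:,::-1])
```

```text
(no output)
```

View pics/c10.png

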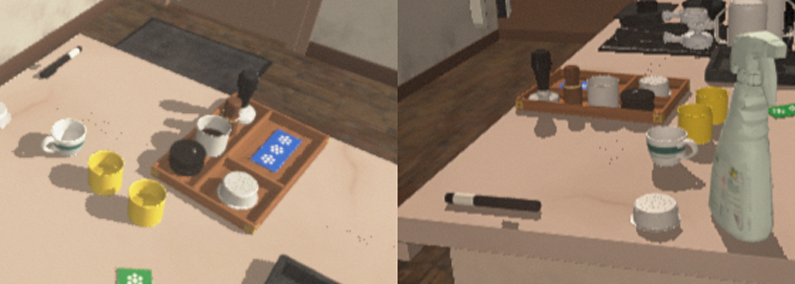

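All four tools stand upright in the row bay and the stencil is flat in its bay. The mug, basket and marker are where they were, and no stamp is on the counter.

```bash
python3 -c "
from station import manip
print(manip.sign_off())"
```

```text
the job is handed in; nothing more can be done
None
```

The job is handed in: the stencil lies flat in its bay, and the leveller, dosing cup, needle distributor and tamper stand upright in the row bay. There was no stamp on the counter, and the mug, basket and marker were left where they were.

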